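# Level the pastry slab and keep the spirit level pressed on it

## Robot

A 6-joint arm with a two-finger parallel gripper is mounted at the origin on the work surface. World frame = base frame: x ahead of the robot, y to its left, z up, the work surface at z = 0. Lengths are in m, angles in degrees, forces in N, time in s.
With the tool pointing down it reaches from about 0.4 to 0.825 m from the base axis. Payload 7 kg.
Tool frame: the origin (TCP) lies midway between the tips of the shut fingers; the grasp point (between the pads) lies 19 mm behind it; z points along the fingers, y is the line along which they close (so a half turn about z gives the same grasp; the last joint's range is limited). The gripper opens to 88 mm and grips with 3 to 60 N. Pads are 19 mm wide; open, the fingers measure 130 mm over their backs; the gripper's body (78 mm by 193 mm) begins 47 mm behind the grasp point.
Start: joints at [-55.628, 20.546, 0.682, 0, -70.136, -16.507], TCP at [0.207, -0.642, 0.227] pointing down, gripper open.
Joint ranges: [-176.03, 176.03], [-82.01, 121.73], [-58.28, 71.71], [-173.87, 95.51], [-174.79, -0.11], [-173.66, 173.66]. Speed limits (degrees/s): [136.94, 136.94, 172.46, 180, 180, 180].

## Interface

Orientations are given as [roll, pitch, yaw] about the fixed x, y, z axes, in that order (R = Rz(yaw) Ry(pitch) Rx(roll)).
In Python, from plant import ctrl gives the robot as it stands. The module is installed in compiled form; this text tells all that it offers.
- The arm moves only by the tool play_rows, never from a script. Its argument "commands" is a list that holds one entry, the list of rows, each a list of 7 numbers: the turn, a rotation vector about the tool's x, y, z in rad, then the shift along the tool's x, y, z in cm, then the finger opening in cm, from 0 to 8.76. In form: [[[ax, ay, az, x, y, z, grip], ...]]. A call has 1 to 8 rows; each row is the pose to reach, as a shift and turn from the pose commanded when the call began, along the tool's axes at that moment; what a row does not reach only later rows make up. A row lasts 1/12 s, in which the tool goes at most 41.7 mm and 7.16 degrees, less where a joint would pass 70% of its speed; a pose out of reach is approached as far as the arm can. A call with a gripper value outside its range is refused whole. The fingers move at their own pace and stop on an object; the grip force is fixed at half the most. Time passes only in rows, so rows that repeat a pose let the fingers close. It gives the time, the measured TCP pose, the force, the opening and the grip force at its end, in the units of the state.
- ctrl.get_obs(): the state, without advancing time (a new reading comes with each control period).
- ctrl.snapshot(name): name is "side" or "top"; returns a dict with "color" (400x640x3 uint8, red, green, blue), "camera_matrix" (3x3 intrinsics, pixels), "k1" (the pictures are not rectified: a ray, as slopes to the right and down, at radius r is drawn at 1 + k1 r^2 times it, then the intrinsics apply), "origin" and "rotation" of the camera in the world. Camera axes: x right, y down, z forward; pixel columns grow to the right and rows downward; lengths in m; the calibration is good to about 2 mm. A picture is of the moment at which its call begins. There is no depth.
- ctrl.close_job(): hands the job in; it is judged then, once.
Trained networks look in a picture, given as the dict that the camera call returned (one of the last four; its "shot" number tells which), for a name from the list of things; names that differ only in an ending like _2 or _b are one class to them, and where a whole thing is asked for, a point or a joint stands for the part that bears it (a point fixed in the world has none). Each returns a list of dicts, best first, with "conf" (0 to 1); they miss things now and then, are a little off and sometimes report something else, mostly with a low value. They report only what shows in the picture. A call takes as long as a camera call.
- ctrl.find_in(picture, name): "bbox" ([left, top, width, height] in pixels, round what is visible of it).
The state is a dict: "clock": time; "joint_pos": joint angles; "qvel": joint speeds; "tau": joint torques, N m; "tool_pos": TCP position; "orientation": TCP orientation; "force": force on the tool from outside, world axes, zero at the start; "moment": the same for the moment, N m; "opening": finger opening in m; "gripper_force": force on a finger pad.
Only numpy, scipy, OpenCV 4.12 (cv2) and the standard library are available. Lean on these libraries where they do the work, as an engineer would, in place of code of your own. Each camera call takes 0.05 s, during which the arm holds its last target. There are 200 camera calls.

## Task

The marble pastry slab slopes towards its screw foot and must be level before the caramel is poured. Gently lay the yellow spirit level on the middle of the stone, along its long way, with its whole base on the stone; then turn the foot's black hand knob until the bubble stands between its two lines. Last, press down firmly (about 10 N) on one end of the level's top, clear of the vial so that it stays in view, and finish while still holding it pressed with the bubble between the lines: do not let go; leave everything else on the bench where it is.

Things in the scene. Friction and masses are not known exactly. Their poses are not given: they have to be found in the camera images.
- level: yellow spirit level, on the bench at left: 240 (its x) x 24 (y) x 46 mm high, 0.4 kg. Origin: centre of its underside, z up; ends alike. The yellow-green vial lies in a recessed window in its top (x -32 to 32 mm); the solid flat tops of its ends (|x| 32 to 115 mm, 46 mm above the underside) are where to press. Carry it pinched across at the middle, 26 mm up
- bubble (a joint): place of the whitish bubble in the level's vial, m along the level's x; 0 = centred. The bubble is 18 mm long, the two black lines stand 11 mm either side of the middle: it is between them within +-2 mm. It floats to the higher end, 0.8 mm for each milliradian of slope along the level, stops at +-12 mm, and takes 1.5 to 2 s to come to rest
- slab_top (a point): centre of the top face of the pale marble slab (220 x 320 x 20 mm, in a steel frame), about 70 mm above the bench. x: across; y: along its 320 mm, away from the screw foot; z: normal to the stone. The slab pivots on two fixed feet (y = +140 mm); at the start it slopes down to the screw foot by 9 to 19 milliradians. Stiff: pressing does not tip it noticeably
- slab: the same marble slab with its frame; axes as slab_top, origin on the bench midway between the two fixed feet (140 mm along +y and 70 mm below slab_top)
- foot_grip (a point): on the upright axis of the screw foot's round black knob, mid-height of its grip; 40 mm across, 30 mm high, beyond the slab's right end, 205 mm from the slab's centre. Grip it at any angle; it keeps its height and stays where left (0.25 N m friction). Clockwise seen from above raises that end of the slab, 5.5 milliradians per radian (0.23 rad per mm of bubble). Stops lie over 1 rad beyond level
- rolling_pin: bystander: wooden rolling pin with a cream sleeve, 440 x 58 mm, lying in the saddles of its wooden cradle on the right; origin: middle of its axis
- flour_shaker: bystander: steel flour shaker, 70 mm across, 112 mm high, behind the slab to the left; origin: centre of its underside
- ring_cutter: bystander: steel ring cutter, 80 mm across, 45 mm high, in front of the slab to the right; origin: centre of its underside
- dough_scraper: bystander: steel dough scraper with a dark wooden grip, 120 x 150 x 20 mm, lying to the left behind the level; origin: centre of its underside
- pastry_brush: bystander: wooden pastry brush, 200 mm long, lying to the left of the level; origin: centre of its underside
- sugar_jar: bystander: glass jar with a steel lid, 84 mm across, 130 mm high, behind the slab to the right, between foot and rolling pin; origin: centre of its underside

How it is judged (in metres and radians):
On the way, in this order (a step that is already met when the one before it is completed fails the run):
1. the level lies flat on the stone along its long way, let go of, with the slab still sloping (angle between level's own z axis and vertical below 0.05 rad and angle between the x axis of level and the y axis of slab_top, either way round below 0.2 rad and x of level in the frame of slab_top between -0.085 and 0.085 m and y of level in the frame of slab_top between -0.045 and 0.045 m and z of level in the frame of slab_top below 0.004 m and contact force between level and slab above 1.5 N and contact force between the fingers and level below 0.1 N), for 0.2 s.
2. the foot is turned until the bubble rests between its lines, the level lying on the stone (angle between level's own z axis and vertical below 0.05 rad and angle between the x axis of level and the y axis of slab_top, either way round below 0.2 rad and x of level in the frame of slab_top between -0.085 and 0.085 m and y of level in the frame of slab_top between -0.045 and 0.045 m and z of level in the frame of slab_top below 0.004 m and value of joint bubble between -0.002 and 0.002 m and angle between slab_top's own z axis and vertical below 0.0035 rad and contact force between the fingers and level below 0.1 N), for 0.5 s.
At the end, for the whole second after the job is handed in: level flat along the slab (0.2 rad; centre within 85 mm across, 45 mm along), bubble within 2 mm, slab level within 3.5 mrad; fingers pressing it over 42 mm from the vial's middle, so that it bears on the stone with 7 to 45 N (weight 3 to 5 N included) (angle between level's own z axis and vertical below 0.05 rad and angle between the x axis of level and the y axis of slab_top, either way round below 0.2 rad and x of level in the frame of slab_top between -0.085 and 0.085 m and y of level in the frame of slab_top between -0.045 and 0.045 m and z of level in the frame of slab_top below 0.004 m and value of joint bubble between -0.002 and 0.002 m and angle between slab_top's own z axis and vertical below 0.0035 rad and contact force between level and slab between 7 and 45 N and contact force between the fingers and level above 3 N and (x of the grasp point in the frame of level above 0.042 m or x of the grasp point in the frame of level below -0.042 m) and linear speed of level below 0.01 m/s); the arm keeps its last pose, push and grip.
It fails at once if the level is dropped on the stone (over 0.35 m/s within 15 mm of it) (x of level in the frame of slab_top between -0.1 and 0.1 m and y of level in the frame of slab_top between -0.15 and 0.15 m and z of level in the frame of slab_top below 0.015 m and linear speed of level above 0.35 m/s).
It fails at once if the level is banged on the stone (over 70 N) (contact force between level and slab above 70 N).
It fails at once if a bystander is moved more than 30 mm (distance of any of rolling_pin, flour_shaker, ring_cutter, dough_scraper, pastry_brush, sugar_jar from where it was at the start of the episode above 0.03 m).
It also fails if it takes over 72 s, if anything falls off the work surface, if the arm or the gripper's body presses on something with over 40 N, if the wrist force passes 120 N, or if a joint passes its speed limit or range.

## Working session

There is one attempt and no reset: what is moved stays moved. The work goes in short steps, Python scripts to look and compute and a tool call to move; the robot and the scene stay as the last step left them, time stands still between calls to the robot, and variables do not carry over. Pictures are saved under pics/ and viewed, at most 10 in all, crops included, and the job is handed in when it is done.

Besides the shell and the picture viewer there is one more tool, called after ">>>" as a command line: name --argument value ..., lists and objects as JSON in quotes. play_rows: Moves the arm, as the interface text tells. Its arguments: {"type":"object","properties":{"commands":{"type":"array","items":{"type":"array","items":{"type":"array","items":{"type":"number"}}}}},"required":["commands"]}

```bash
mkdir -p pics
cat > h.py <<'E'
import numpy as np, cv2
from plant import ctrl
from scipy.spatial.transform import Rotation as R
def px2w(p,u,v,z):
    K=np.array(p["camera_matrix"]);D=np.array([p["k1"],0,0,0,0.])
    q=cv2.undistortPoints(np.array([[[u,v]]],float),K,D)[0,0]
    d=np.array(p["rotation"])@np.array([q[0],q[1],1]);o=np.array(p["origin"])
    return o+d*(z-o[2])/d[2]
def w2px(p,X):
    c=np.array(p["rotation"]).T@(np.array(X)-np.array(p["origin"]))
    return cv2.projectPoints(c.reshape(1,3),np.zeros(3),np.zeros(3),np.array(p["camera_matrix"]),np.array([p["k1"],0,0,0,0.]))[0][0,0]
def snap(n,f=None):
    p=ctrl.snapshot(n)
    if f: cv2.imwrite(f"pics/{f}.png",p["color"][:,:,::-1])
    return p
E
python3 - <<'E'
from h import *
o=ctrl.get_obs();print(o["clock"],o["tool_pos"],o["orientation"],o["opening"],o["force"])
for n in("top","side"):
    p=snap(n,n+"0");print(n,p["camera_matrix"],p["k1"],p["origin"],p["rotation"])
    for t in("level","slab","slab_top","foot_grip","bubble","sugar_jar","ring_cutter","flour_shaker","dough_scraper","pastry_brush","rolling_pin"):
        print(t,[(np.round(d["bbox"],1).tolist(),round(d["conf"],2)) for d in ctrl.find_in(p,t)[:2]])
E
```

```text
0.0 [ 0.20687389 -0.64197632  0.22558371] [ 1.79900324e+02 -1.01367726e-02 -1.62144051e+02] 0.08781910056031123 [-0.09480385 -0.42202932 -0.21221751]
top [[402.2424222    0.         323.12061052]
 [  0.         402.2424222  203.7493536 ]
 [  0.           0.           1.        ]] -0.07653232017586 [ 0.40035803 -0.01864942  1.61408024] [-1.75067101e+02  1.05487068e-01 -8.85490705e+01]
level [([215.9, 195.4, 28.1, 58.0], 0.97)]
slab [([266.1, 155.8, 103.2, 74.6], 0.79)]
slab_top [([268.8, 161.3, 99.7, 71.2], 0.98)]
foot_grip [([361.7, 198.3, 10.6, 13.6], 0.52)]
bubble []
sugar_jar [([405.6, 149.0, 25.2, 28.4], 0.65)]
ring_cutter [([394.5, 235.6, 22.3, 24.7], 0.43)]
flour_shaker [([230.3, 144.6, 18.8, 19.4], 0.56), ([404.0, 146.7, 27.7, 29.6], 0.35)]
dough_scraper [([175.6, 161.4, 34.3, 36.8], 0.74)]
pastry_brush [([172.2, 202.3, 16.2, 47.9], 0.63)]
rolling_pin [([451.7, 155.8, 13.7, 112.3], 0.7), ([403.6, 150.4, 27.6, 24.7], 0.24)]
side [[509.50628014   0.         312.78606487]
 [  0.         509.50628014 201.92347019]
 [  0.           0.           1.        ]] 0.038036347594123436 [ 0.22180653 -1.41895483  1.46454768] [-133.2474053     0.23458524  -13.89811904]
level [([266.6, 156.4, 29.5, 15.0], 0.62)]
slab [([281.3, 175.9, 60.3, 72.0], 0.84)]
slab_top [([287.9, 173.5, 59.1, 75.4], 0.79)]
foot_grip []
bubble []
sugar_jar [([368.7, 252.7, 22.6, 40.2], 0.91)]
ring_cutter [([273.4, 278.7, 23.1, 24.0], 0.68)]
flour_shaker [([323.6, 142.5, 15.1, 23.3], 0.9)]
dough_scraper [([280.3, 127.0, 33.8, 24.3], 0.7), ([324.1, 139.0, 13.9, 28.2], 0.37)]
pastry_brush [([245.1, 136.7, 30.7, 9.3], 0.59)]
rolling_pin [([272.2, 305.7, 131.6, 36.8], 0.63), ([324.4, 140.6, 15.2, 30.1], 0.16)]
```

```bash
sed -i 's/np.array(p\["rotation"\])/R.from_euler("xyz",p["rotation"],degrees=True).as_matrix()/' h.py
python3 - <<'E'
import cv2
a=cv2.imread("pics/top0.png")[125:285,150:490];cv2.imwrite("pics/t0c.png",cv2.resize(a,None,fx=2.3,fy=2.3,interpolation=2))
a=cv2.imread("pics/side0.png")[110:360,200:440];cv2.imwrite("pics/s0c.png",cv2.resize(a,None,fx=2.4,fy=2.4,interpolation=2))
E
```

```text
(no output)
```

View pics/t0c.png

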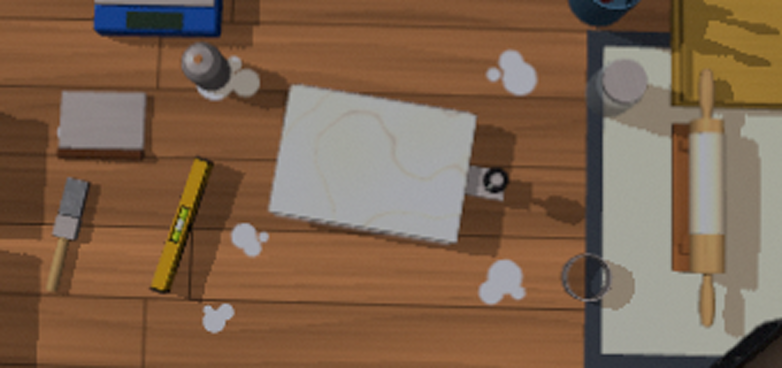

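View pics/s0c.png

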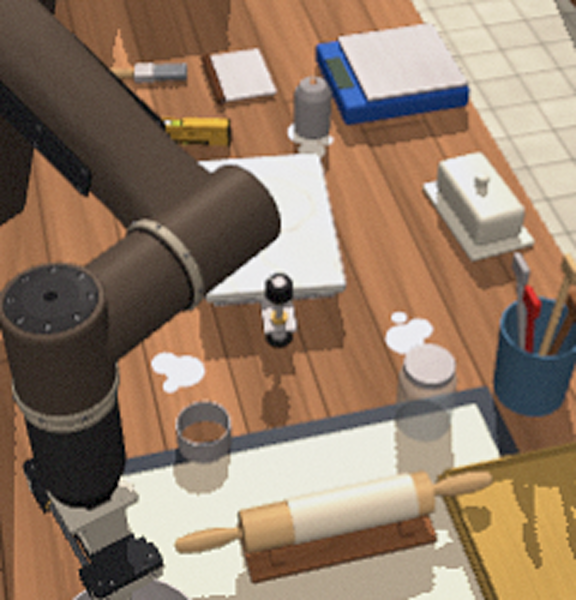

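```bash
cat >> h.py <<'E'
def ray(p,u,v):
    o=np.array(p["origin"]);X=px2w(p,u,v,0.);d=X-o;return o,d/np.linalg.norm(d)
def tri(a,b):
    A=[];B=[]
    for o,d in(a,b):
        M=np.eye(3)-np.outer(d,d);A.append(M);B.append(M@o)
    return np.linalg.lstsq(np.vstack(A),np.hstack(B),rcond=None)[0]
E
python3 - <<'E'
from h import *
p=snap("top");s=snap("side")
c=p["color"];h=cv2.cvtColor(c,cv2.COLOR_RGB2HSV)
m=cv2.inRange(h,(20,120,60),(40,255,255));m[:190]=0;m[260:]=0;m[:,:210]=0;m[:,250:]=0
r=cv2.minAreaRect(cv2.findNonZero(m));print(r)
b=cv2.boxPoints(r);print(np.round([px2w(p,u,v,.046) for u,v in b],4))
print("centre",px2w(p,*r[0],.046))
# vial
g=cv2.inRange(h,(36,120,80),(60,255,255));g[:190]=0;g[260:]=0;g[:,:210]=0;g[:,250:]=0
q=cv2.findNonZero(g)
if q is not None: print("vial",len(q),px2w(p,*q.reshape(-1,2).mean(0),.044))
# slab
w=cv2.inRange(h,(0,0,110),(180,60,255));w[:158]=0;w[235:]=0;w[:,:262]=0;w[:,360:]=0
cs=max(cv2.findContours(w,0,2)[0],key=cv2.contourArea);r=cv2.minAreaRect(cs);print(r)
print(np.round([px2w(p,u,v,.07) for u,v in cv2.boxPoints(r)],4),px2w(p,*r[0],.07))
for k in((365.2,203.3),):
  print("knob",tri(ray(p,*k),ray(s,315.8,230)))
for z in(.06,.08,.1,.12):print(z,px2w(p,365.2,203.3,z),px2w(s,315.8,230,z))
a=c[185:225,345:385];cv2.imwrite("pics/k.png",np.hstack([cv2.resize(x[:,:,::-1],(400,400),interpolation=2) for x in(a,s["color"][215:265,292:342])]))
E
```

```text
((227.98707580566406, 222.31761169433594), (7.139893531799316, 58.85700607299805), 19.5731258392334)
[[0.3483 0.4059 0.046 ]
 [0.5677 0.3377 0.046 ]
 [0.5589 0.3106 0.046 ]
 [0.3398 0.379  0.046 ]]
centre [0.45323573 0.35828992 0.046     ]
vial 14 [0.45318772 0.35729996 0.044     ]
((311.6216125488281, 195.770263671875), (83.02147674560547, 57.86843490600586), 9.462322235107422)
[[ 0.4749  0.2063  0.07  ]
 [ 0.6984  0.1777  0.07  ]
 [ 0.6525 -0.1422  0.07  ]
 [ 0.4306 -0.1097  0.07  ]] [0.56329911 0.03272334 0.07      ]
knob [ 0.53595942 -0.17037465  0.11237276]
0.06 [ 0.54023218 -0.17559842  0.06      ] [ 0.5485921  -0.12203394  0.06      ]
0.08 [ 0.53843209 -0.17357859  0.08      ] [ 0.54393885 -0.14050139  0.08      ]
0.1 [ 0.536632   -0.17155875  0.1       ] [ 0.5392856  -0.15896884  0.1       ]
0.12 [ 0.53483191 -0.16953892  0.12      ] [ 0.53463235 -0.17743629  0.12      ]
```

View pics/k.png

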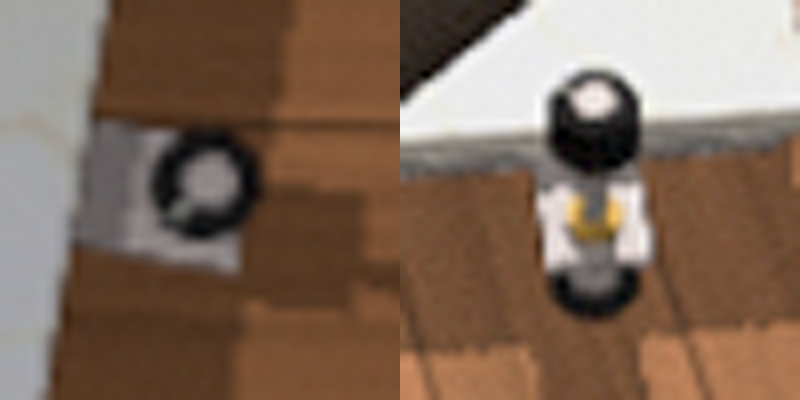

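```bash
cat >> h.py <<'E'
def chain(*wps):
    """wps: (x,y,z,yaw deg); prints row per leg, from measured pose then from each waypoint"""
    o=ctrl.get_obs();P=np.array(o["tool_pos"]);Q=R.from_euler("xyz",o["orientation"],degrees=True)
    for w in wps:
        T=np.array(w[:3]);S=R.from_euler("xyz",[180,0,w[3]],degrees=True)
        print(np.round((Q.inv()*S).as_rotvec(),3),np.round(Q.inv().apply(T-P)*100,2),"dist %.2f"%np.linalg.norm(T-P))
        P,Q=T,S
E
python3 - <<'E'
from h import *
p=snap("top");s=snap("side")
print("knobtop",tri(ray(p,365.4,202.6),ray(s,315.6,226.8)))
for n,z in(("jar",.13),):
  print(px2w(p,418,163,z))
chain((.42,-.46,.25,-140),(.52,-.2,.25,-95),(.52,.1,.25,-50),(.453,.358,.22,-17.2),(.453,.358,.06,-17.2),(.453,.358,.007,-17.2))
E
```

```text
knobtop [ 0.5363223  -0.16934659  0.12826977]
[ 0.69077214 -0.36480953  0.13      ]
[ 0.     0.    -0.386] [-25.86  10.83  -2.34] dist 0.28
[ 0.     0.    -0.785] [-24.37  13.49   0.  ] dist 0.28
[-0.     0.    -0.785] [-29.89   2.61   0.  ] dist 0.30
[ 0.     0.    -0.572] [-24.07 -11.45   3.  ] dist 0.27
[0. 0. 0.] [ 0. -0. 16.] dist 0.16
[0. 0. 0.] [ 0.  -0.   5.3] dist 0.05
```

>>> play_rows --commands '[[[0,0,-0.386,-25.9,10.8,-2.3,8.0],[0,0,-0.386,-25.9,10.8,-2.3,8.0],[0,0,-0.386,-25.9,10.8,-2.3,8.0],[0,0,-0.386,-25.9,10.8,-2.3,8.0],[0,0,-0.386,-25.9,10.8,-2.3,8.0],[0,0,-0.386,-25.9,10.8,-2.3,8.0],[0,0,-0.386,-25.9,10.8,-2.3,8.0],[0,0,-0.386,-25.9,10.8,-2.3,8.0]]]'

```text
clock: 2.07
tool_pos: [0.4246, -0.4571, 0.2504]
orientation: [-179.9, 0.1, -139.8]
force: [0.5, -0.4, -0.6]
opening: 0.0799
gripper_force: 0.0
```

>>> play_rows --commands '[[[0,0,-0.785,-24.4,13.5,0,6.5],[0,0,-0.785,-24.4,13.5,0,6.5],[0,0,-0.785,-24.4,13.5,0,6.5],[0,0,-0.785,-24.4,13.5,0,6.5],[0,0,-0.785,-24.4,13.5,0,6.5],[0,0,-0.785,-24.4,13.5,0,6.5],[0,0,-0.785,-24.4,13.5,0,6.5],[0,0,-0.785,-24.4,13.5,0,6.5]]]'

```text
clock: 2.73
tool_pos: [0.5223, -0.1961, 0.2498]
orientation: [-179.9, 0.0, -94.7]
force: [-0.1, -1.0, -0.1]
opening: 0.0651
gripper_force: 0.0
```

>>> play_rows --commands '[[[0,0,-0.785,-29.9,2.6,0,6.5],[0,0,-0.785,-29.9,2.6,0,6.5],[0,0,-0.785,-29.9,2.6,0,6.5],[0,0,-0.785,-29.9,2.6,0,6.5],[0,0,-0.785,-29.9,2.6,0,6.5],[0,0,-0.785,-29.9,2.6,0,6.5],[0,0,-0.785,-29.9,2.6,0,6.5],[0,0,-0.785,-29.9,2.6,0,6.5]]]'

```text
clock: 3.4
tool_pos: [0.5212, 0.1045, 0.2498]
orientation: [-179.9, 0.0, -49.8]
force: [0.2, -0.5, -0.1]
opening: 0.065
gripper_force: 0.0
```

>>> play_rows --commands '[[[0,0,-0.572,-24.1,-11.4,3,6.0],[0,0,-0.572,-24.1,-11.4,3,6.0],[0,0,-0.572,-24.1,-11.4,3,6.0],[0,0,-0.572,-24.1,-11.4,3,6.0],[0,0,-0.572,-24.1,-11.4,3,6.0],[0,0,-0.572,-24.1,-11.4,3,6.0],[0,0,-0.572,-24.1,-11.4,3,6.0],[0,0,-0.572,-24.1,-11.4,3,6.0]]]'

```text
clock: 4.07
tool_pos: [0.4529, 0.3611, 0.2185]
orientation: [179.9, 0.0, -17.2]
force: [-0.3, -0.5, 0.2]
opening: 0.0599
gripper_force: 0.0
```

Run:
```python
from h import *
s=snap("side");h=cv2.cvtColor(s["color"],cv2.COLOR_RGB2HSV)
m=cv2.inRange(h,(20,120,60),(40,255,255));m[:145]=0;m[185:]=0;m[:,:200]=0;m[:,305:]=0
q=cv2.findNonZero(m);r=cv2.boundingRect(q);print(r,[w2px(s,x) for x in((.563,.324,.046),(.344,.3925,.046),(.453,.358,.046))])
o=ctrl.get_obs();print(o["clock"],o["joint_pos"],o["tool_pos"],o["orientation"])
chain((.453,.358,.05,-17.2),(.453,.358,.007,-17.2))
```

```text
(243, 159, 53, 11) [array([294.41041889, 160.99116655]), array([243.13957391, 159.17646728]), array([268.62650905, 160.13723373])]
4.1167 [ 5.77727676e+01  1.18562446e+01 -1.24344452e+01 -2.59717282e-05
 -6.57826830e+01  1.50365183e+01] [0.45324848 0.35932654 0.2188154 ] [ 1.79929146e+02  1.90582863e-02 -1.71907366e+01]
[0.001 0.    0.   ] [ 0.02  0.11 16.88] dist 0.17
[0. 0. 0.] [ 0.  -0.   4.3] dist 0.04
```

>>> play_rows --commands '[[[0,0,0,0,0.1,4,6],[0,0,0,0,0.1,8,6],[0,0,0,0,0.1,12,6],[0,0,0,0,0.1,15,6],[0,0,0,0,0.1,17.5,6],[0,0,0,0,0.1,19.5,6],[0,0,0,0,0.1,20.8,6],[0,0,0,0,0.1,21.1,6]]]'

```text
clock: 4.78
tool_pos: [0.4531, 0.3545, 0.0063]
orientation: [179.8, 0.1, -17.4]
force: [-0.0, -0.0, 0.9]
opening: 0.06
gripper_force: 0.0
```

>>> play_rows --commands '[[[0,0,0,0,0,0,5],[0,0,0,0,0,0,3],[0,0,0,0,0,0,1.8],[0,0,0,0,0,0,1.8],[0,0,0,0,0,0,1.8],[0,0,0,0,0,0,1.8],[0,0,0,0,0,0,1.8],[0,0,0,0,0,0,1.8]]]'

```text
clock: 5.45
tool_pos: [0.4541, 0.3582, 0.0095]
orientation: [-179.9, -0.1, -17.3]
force: [0.2, 1.7, 6.1]
opening: 0.0242
gripper_force: 30.0
```

Run:
```python
from h import *
chain((.456,.355,.16,-17.2),(.52,.2,.17,-60),(.563,.033,.15,-98.1),(.563,.033,.085,-98.1))
```

```text
[-0.002 -0.001 -0.001] [  0.29   0.22 -15.05] dist 0.15
[ 0.    -0.     0.747] [10.7  12.91 -1.  ] dist 0.17
[-0.    -0.     0.665] [16.61  4.63  2.  ] dist 0.17
[0. 0. 0.] [ 0.  -0.   6.5] dist 0.06
```

>>> play_rows --commands '[[[0,0,0,0.1,0.1,-2,1.8],[0,0,0,0.1,0.1,-5,1.8],[0,0,0,0.2,0.2,-8,1.8],[0,0,0,0.3,0.2,-11,1.8],[0,0,0,0.3,0.2,-13,1.8],[0,0,0,0.3,0.2,-14.5,1.8],[0,0,0,0.3,0.2,-15,1.8],[0,0,0,0.3,0.2,-15,1.8]]]'

```text
clock: 6.12
tool_pos: [0.4554, 0.3543, 0.1589]
orientation: [-180.0, 0.0, -17.3]
force: [0.5, 0.2, -5.6]
opening: 0.0241
gripper_force: 30.0
```

>>> play_rows --commands '[[[0,0,0.09,1.3,1.6,-1,1.8],[0,0,0.19,2.7,3.2,-1,1.8],[0,0,0.28,4,4.8,-1,1.8],[0,0,0.37,5.3,6.4,-1,1.8],[0,0,0.47,6.7,8.1,-1,1.8],[0,0,0.56,8,9.7,-1,1.8],[0,0,0.65,9.3,11.3,-1,1.8],[0,0,0.747,10.7,12.9,-1,1.8]]]'

```text
clock: 6.78
tool_pos: [0.5183, 0.1977, 0.1661]
orientation: [179.8, 0.0, -60.4]
force: [0.8, 0.1, -4.7]
opening: 0.0235
gripper_force: 30.0
```

>>> play_rows --commands '[[[0,0,0.1,2.4,0.7,0.3,1.8],[0,0,0.2,4.8,1.4,0.6,1.8],[0,0,0.3,7.2,2,0.9,1.8],[0,0,0.4,9.6,2.7,1.2,1.8],[0,0,0.5,12,3.4,1.5,1.8],[0,0,0.58,14.4,4,1.8,1.8],[0,0,0.64,16,4.5,2,1.8],[0,0,0.665,16.6,4.6,2,1.8]]]'

```text
clock: 7.45
tool_pos: [0.5606, 0.0299, 0.1455]
orientation: [179.7, -0.1, -98.5]
force: [0.4, 1.0, -4.9]
opening: 0.0238
gripper_force: 30.0
```

>>> play_rows --commands '[[[0,0,0,0,0,1,1.8],[0,0,0,0,0,2,1.8],[0,0,0,0,0,3,1.8],[0,0,0,0,0,4,1.8],[0,0,0,0,0,4.7,1.8],[0,0,0,0,0,5,1.8],[0,0,0,0,0,5,1.8],[0,0,0,0,0,5,1.8]]]'

```text
clock: 8.12
tool_pos: [0.5625, 0.0329, 0.0986]
orientation: [-180.0, -0.0, -98.2]
force: [0.5, -0.5, -4.4]
opening: 0.0238
gripper_force: 30.0
```

Run:
```python
from h import *
p=snap("top","t1");s=snap("side","s1")
print(ctrl.find_in(p,"level")[:1],ctrl.find_in(s,"level")[:1])
o=ctrl.get_obs();print(o["tool_pos"],o["orientation"],o["force"],o["joint_pos"])
P=o["tool_pos"]
for q in(p,s):print([np.round(w2px(q,x),1) for x in((.563-.017,.033-.119,.13),(.563+.017,.033+.119,.13))])
a=p["color"][140:240,240:400];b=s["color"][140:260,250:400]
cv2.imwrite("pics/l1.png",np.hstack([cv2.resize(a,(480,300)),cv2.resize(b,(300,300))])[:,:,::-1])
```

```text
[{'bbox': [320.6, 194.7, 22.6, 8.2], 'conf': 0.74}] [{'bbox': [303.1, 186.2, 14.1, 33.6], 'conf': 0.76}]
[0.56282266 0.03272695 0.09918812] [-1.79939661e+02  3.10256743e-02 -9.81850046e+01] [-0.5376556   0.46795943 -4.88582149] [ 2.32209446e+01  1.68195362e+01 -2.30926785e+01  6.47590949e-03
 -5.00201188e+01 -3.14101235e+01]
[array([343. , 199.5]), array([279.2, 188.8])]
[array([312.8, 210.5]), array([306.9, 169.8])]
```

View pics/l1.png

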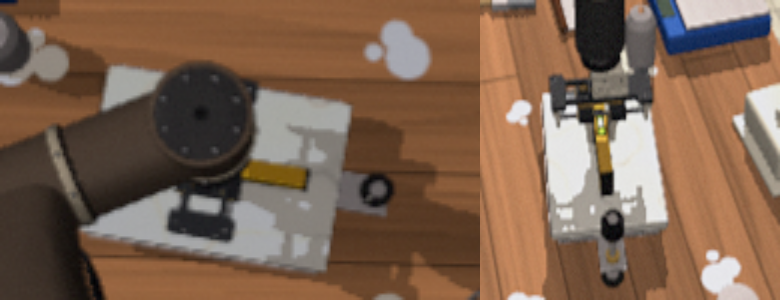

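The level hangs over the slab's middle, aligned with it (its right end shows at about crop pixel (305,178), in line with the knob). I'll lower it gently.

>>> play_rows --commands '[[[0,0,0,0,0,0.4,1.8],[0,0,0,0,0,0.8,1.8],[0,0,0,0,0,1.1,1.8],[0,0,0,0,0,1.3,1.8],[0,0,0,0,0,1.45,1.8],[0,0,0,0,0,1.5,1.8],[0,0,0,0,0,1.5,1.8],[0,0,0,0,0,1.5,1.8]]]'

```text
clock: 8.98
tool_pos: [0.5625, 0.0326, 0.0836]
orientation: [-180.0, -0.0, -98.2]
force: [0.0, 0.7, -4.9]
opening: 0.0237
gripper_force: 30.0
```

>>> play_rows --commands '[[[0,0,0,0,0,0.05,1.8],[0,0,0,0,0,0.1,1.8],[0,0,0,0,0,0.15,1.8],[0,0,0,0,0,0.2,1.8],[0,0,0,0,0,0.25,1.8],[0,0,0,0,0,0.3,1.8],[0,0,0,0,0,0.3,1.8],[0,0,0,0,0,0.3,1.8]]]'

```text
clock: 9.65
tool_pos: [0.5624, 0.0326, 0.0805]
orientation: [180.0, -0.0, -98.2]
force: [-1.0, -0.1, -4.9]
opening: 0.0238
gripper_force: 30.0
```

>>> play_rows --commands '[[[0,0,0,0,0,0.04,1.8],[0,0,0,0,0,0.08,1.8],[0,0,0,0,0,0.12,1.8],[0,0,0,0,0,0.12,1.8],[0,0,0,0,0,0.12,1.8]]]'

```text
clock: 10.07
tool_pos: [0.5624, 0.0326, 0.0793]
orientation: [180.0, -0.0, -98.2]
force: [0.6, 0.1, -5.3]
opening: 0.0238
gripper_force: 30.0
```

>>> play_rows --commands '[[[0,0,0,0,0,0.04,1.8],[0,0,0,0,0,0.08,1.8],[0,0,0,0,0,0.12,1.8],[0,0,0,0,0,0.12,1.8],[0,0,0,0,0,0.12,1.8]]]'

```text
clock: 10.48
tool_pos: [0.5625, 0.0325, 0.0785]
orientation: [-180.0, 0.0, -98.2]
force: [-0.8, -1.1, -0.1]
opening: 0.0238
gripper_force: 30.0
```

>>> play_rows --commands '[[[0,0,0,0,0,0.04,1.8],[0,0,0,0,0,0.08,1.8],[0,0,0,0,0,0.12,1.8],[0,0,0,0,0,0.12,1.8],[0,0,0,0,0,0.12,1.8]]]'

```text
clock: 10.9
tool_pos: [0.5624, 0.0324, 0.0775]
orientation: [-180.0, -0.0, -98.2]
force: [-3.1, -2.6, 4.7]
opening: 0.0233
gripper_force: 30.0
```

>>> play_rows --commands '[[[0,0,0,0,0,0,2.6],[0,0,0,0,0,0,3.2],[0,0,0,0,0,0,5],[0,0,0,0,0,0,6],[0,0,0,0,0,0,6],[0,0,0,0,0,0,6],[0,0,0,0,0,0,6],[0,0,0,0,0,0,6]]]'

```text
clock: 11.57
tool_pos: [0.5625, 0.0326, 0.0769]
orientation: [180.0, -0.0, -98.2]
force: [-0.1, -0.5, 0.8]
opening: 0.0594
gripper_force: 0.0
```

Run:
```python
from h import *
o=ctrl.get_obs();print(o["joint_pos"],o["tool_pos"],o["opening"])
chain((.562,.033,.20,-98.2),(.535,-.169,.20,-50),(.535,-.169,.15,-50),(.535,-.169,.094,-50))
```

```text
[ 2.32186899e+01  1.83543083e+01 -2.44176417e+01  8.97519274e-04
 -4.72286170e+01 -3.14120225e+01] [0.56246002 0.03257958 0.07693385] 0.05935649644704415
[ 0. -0.  0.] [ -0.03   0.05 -12.31] dist 0.12
[ 0.     0.    -0.841] [20.38 -0.21 -0.  ] dist 0.20
[0. 0. 0.] [-0. -0.  5.] dist 0.05
[0. 0. 0.] [-0.  -0.   5.6] dist 0.06
```

>>> play_rows --commands '[[[0,0,0,0,0,-1,6],[0,0,0,0,0,-4,6],[0,0,0,0,0,-8,6],[0,0,0,0,0,-12.3,8],[0,0,-0.1,4,0,-12.3,8],[0,0,-0.2,8,0,-12.3,8],[0,0,-0.32,12,0,-12.3,8],[0,0,-0.44,16,0,-12.3,8]]]'

```text
clock: 12.23
tool_pos: [0.5399, -0.1233, 0.2014]
orientation: [-179.9, -0.0, -73.3]
force: [0.4, -0.7, 0.2]
opening: 0.0796
gripper_force: 0.0
```

>>> play_rows --commands '[[[0,0,-0.12,4,1.8,0,8],[0,0,-0.24,4,1.8,0,8],[0,0,-0.36,4,1.8,0,8],[0,0,-0.48,4,1.8,0,8],[0,0,-0.6,4,1.8,0,8],[0,0,-0.75,4,1.8,0,8],[0,0,-0.75,4,1.8,0,8]]]'

```text
clock: 12.82
tool_pos: [0.5343, -0.1656, 0.2008]
orientation: [-180.0, -0.0, -30.4]
force: [0.1, 0.0, 0.2]
opening: 0.08
gripper_force: 0.0
```

Run:
```python
from h import *
p=snap("top","t2");s=snap("side","s2")
print(ctrl.find_in(p,"level")[:1],ctrl.find_in(s,"level")[:1],ctrl.find_in(p,"bubble")[:1],ctrl.find_in(s,"bubble")[:1])
o=ctrl.get_obs();print(o["tool_pos"],o["orientation"],o["joint_pos"])
print([np.round(w2px(q,(.5625,.0326,.114)),1) for q in(p,s)])
chain((.535,-.169,.15,-30),(.535,-.169,.094,-30))
a=p["color"][140:240,240:400];b=s["color"][140:260,250:400]
cv2.imwrite("pics/l2.png",np.hstack([cv2.resize(a,(480,300),interpolation=0),cv2.resize(b,(300,300))])[:,:,::-1])
```

```text
[] [] [{'bbox': [266.5, 162.3, 100.9, 70.7], 'conf': 0.53}] []
[ 0.53429185 -0.16533028  0.20013161] [-1.79995020e+02 -5.37679400e-03 -3.08058334e+01] [ 2.86099351e+00  1.08079348e+01 -1.63422318e+01 -1.30812457e-03
 -6.28425978e+01  5.63337704e+01]
[array([311.3, 194.7]), array([309.6, 192.4])]
[-0.    -0.    -0.014] [0.25 0.28 5.01] dist 0.05
[0. 0. 0.] [ 0.  -0.   5.6] dist 0.06
```

View pics/l2.png

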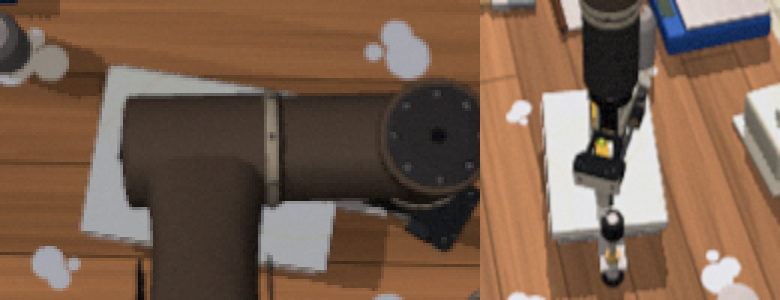

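>>> play_rows --commands '[[[0,0,0,0.2,0.3,2,8],[0,0,0,0.2,0.3,5,8],[0,0,0,0.2,0.3,7,8],[0,0,0,0.2,0.3,8.5,8],[0,0,0,0.2,0.3,9.8,8],[0,0,0,0.2,0.3,10.6,8],[0,0,0,0.2,0.3,10.6,8]]]'

```text
clock: 13.7
tool_pos: [0.5334, -0.1689, 0.0922]
orientation: [179.9, 0.2, -30.8]
force: [-0.4, -0.7, -0.3]
opening: 0.0801
gripper_force: 0.0
```

>>> play_rows --commands '[[[0,0,0,0,0,0,5],[0,0,0,0,0,0,4.4],[0,0,0,0,0,0,3.6],[0,0,0,0,0,0,3],[0,0,0,0,0,0,3],[0,0,0,0,0,0,3],[0,0,0,0,0,0,3]]]'

```text
clock: 14.28
tool_pos: [0.5346, -0.169, 0.0942]
orientation: [-180.0, -0.0, -30.7]
force: [-1.3, 0.1, 1.3]
opening: 0.0396
gripper_force: 30.1
```

Run:
```python
from h import *
s=snap("side","s3");o=ctrl.get_obs();print(o["tool_pos"],o["orientation"],o["force"],o["moment"],o["opening"])
b=s["color"][165:265,260:380];cv2.imwrite("pics/l3.png",cv2.resize(b,(600,500),interpolation=2)[:,:,::-1])
```

```text
[ 0.53461    -0.16905824  0.09425292] [-1.79991854e+02 -2.30131245e-02 -3.06771936e+01] [-0.31918831  1.02080883  1.85065895] [0.01302205 0.32483089 0.0192057 ] 0.03906846929004259
```

View pics/l3.png

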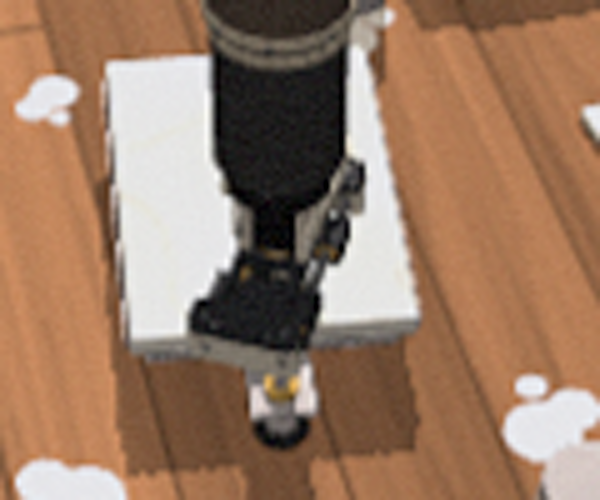

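The gripper holds the knob (opening about 39 mm) and the wrist hides the vial. So I'll turn by a mid estimate, then back off and look.

>>> play_rows --commands '[[[0,0,0.12,0,0,0,3],[0,0,0.24,0,0,0,3],[0,0,0.36,0,0,0,3],[0,0,0.48,0,0,0,3],[0,0,0.6,0,0,0,3],[0,0,0.72,0,0,0,3],[0,0,0.84,0,0,0,3],[0,0,0.95,0,0,0,3]]]'

```text
clock: 15.0
tool_pos: [0.5357, -0.1684, 0.0943]
orientation: [-179.9, 0.0, -85.4]
force: [3.1, 3.3, -0.9]
opening: 0.0401
gripper_force: 30.0
```

>>> play_rows --commands '[[[0,0,0.12,0,0,0,3],[0,0,0.24,0,0,0,3],[0,0,0.36,0,0,0,3],[0,0,0.48,0,0,0,3],[0,0,0.6,0,0,0,3],[0,0,0.72,0,0,0,3],[0,0,0.84,0,0,0,3],[0,0,0.95,0,0,0,3]]]'

```text
clock: 15.67
tool_pos: [0.5368, -0.1688, 0.0943]
orientation: [-179.8, 0.2, -139.8]
force: [8.2, -2.1, -4.8]
opening: 0.0391
gripper_force: 30.0
```

>>> play_rows --commands '[[[0,0,0.12,0,0,0,3],[0,0,0.24,0,0,0,3],[0,0,0.36,0,0,0,3],[0,0,0.48,0,0,0,3],[0,0,0.6,0,0,0,3],[0,0,0.6,0,0,0,3],[0,0,0.6,0,0,0,3],[0,0,0.6,0,0,0,3]]]'

```text
clock: 16.33
tool_pos: [0.5372, -0.1696, 0.0943]
orientation: [-179.9, 0.3, -173.9]
force: [8.3, -5.0, -7.6]
opening: 0.0394
gripper_force: 30.0
```

Run:
```python
from h import *
o=ctrl.get_obs();print(o["tool_pos"],o["orientation"],o["force"],o["moment"],o["opening"],o["joint_pos"])
chain((.536,-.171,.094,-174),(.535,-.169,.20,-174),(.44,-.4,.25,-174))
```

```text
[ 0.53716268 -0.16955105  0.09431899] [-179.92445183    0.25969179 -173.92043964] [ 8.25169861 -5.00697723 -7.60329199] [-1.84028862 -2.8792615  -0.22159034] 0.039366279174226776 [ 2.43158373e+00  1.69924809e+01 -2.36529772e+01  7.78991428e-02
 -4.90905957e+01 -8.64030724e+01]
[-0.001  0.005  0.001] [ 0.13 -0.13  0.03] dist 0.00
[0. 0. 0.] [  0.08   0.21 -10.6 ] dist 0.11
[0. 0. 0.] [ 11.86 -21.98  -5.  ] dist 0.25
```

>>> play_rows --commands '[[[0,0,0,0,0,0,6],[0,0,0,0,0,0,8],[0,0,0,0,0,0,8],[0,0,0,0,0,0,8],[0,0,0,0,0,-3,8],[0,0,0,0,0,-6,8],[0,0,0,0,0,-9,8],[0,0,0,0,0,-12,8]]]'

```text
clock: 17.0
tool_pos: [0.534, -0.1689, 0.2153]
orientation: [180.0, -0.0, -173.9]
force: [0.6, -0.6, 0.4]
opening: 0.0792
gripper_force: 0.0
```

>>> play_rows --commands '[[[0,0,0,2,-3.6,-1,8],[0,0,0,4,-7.2,-2,8],[0,0,0,6,-10.8,-3,8],[0,0,0,8,-14.4,-4,8],[0,0,0,10,-18,-4,8],[0,0,0,12,-22,-4,8],[0,0,0,12,-22,-4,8],[0,0,0,12,-22,-4,8]]]'

```text
clock: 17.67
tool_pos: [0.4369, -0.4025, 0.2535]
orientation: [180.0, -0.0, -174.1]
force: [0.8, 0.6, -0.1]
opening: 0.0802
gripper_force: 0.0
```

```bash
cat >> h.py <<'E'
def shots(n,k):
    ps=[snap(n) for _ in range(k)];p=dict(ps[0]);p["color"]=np.mean([q["color"] for q in ps],0);return p
E
python3 - <<'E'
from h import *
p=shots("top",10);s=shots("side",4)
np.save("tA.npy",p["color"]);np.save("sA.npy",s["color"])
print(ctrl.get_obs()["tool_pos"],ctrl.get_obs()["clock"])
print([np.round(w2px(q,(.5625,.0326,.114)),1) for q in(p,s)])
a=p["color"][182:207,277:347];b=s["color"][165:225,285:335]
cv2.imwrite("pics/l4.png",np.vstack([cv2.resize(a,(700,250),interpolation=0),np.hstack([cv2.resize(b,(290,348),interpolation=0),cv2.resize(s["color"][100:340,200:440],(348,348)),np.zeros((348,62,3))])])[:,:,::-1])
E
```

```text
[ 0.43858292 -0.40029209  0.2539967 ] 18.3667
[array([311.3, 194.7]), array([309.6, 192.4])][ WARN:0@26.960] global loadsave.cpp:1063 imwrite_ Unsupported depth image for selected encoder is fallbacked to CV_8U.
```

View pics/l4.png

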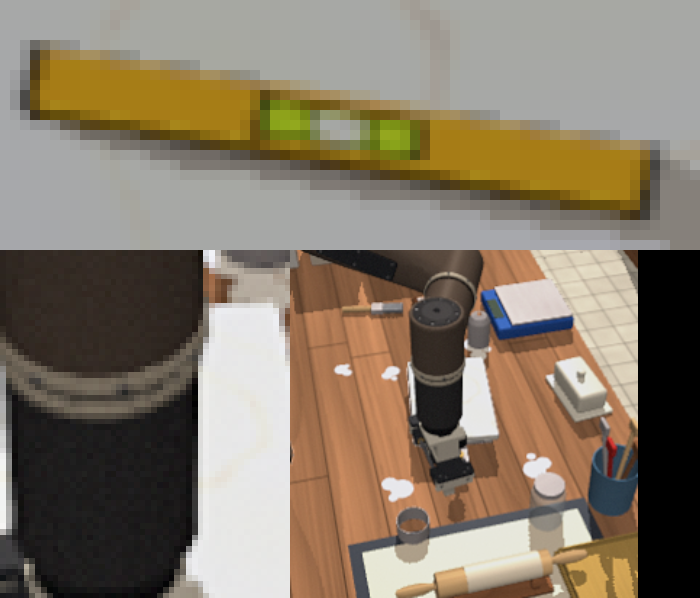

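```bash
cat > b.py <<'E'
from h import *
def bubble(c,p):
    """offset (mm) of the bubble from the level's middle, + toward slab +y; from top-camera mean image c"""
    u=np.array([-.9896,-.1434])          # placeholder, refined by fit of the yellow body
    h=cv2.cvtColor(c.astype(np.uint8),cv2.COLOR_RGB2HSV)
    m=cv2.inRange(h,(18,130,90),(60,255,255));m[:178]=0;m[212:]=0;m[:,:272]=0;m[:,352:]=0
    r=cv2.minAreaRect(cv2.findNonZero(m));b=cv2.boxPoints(r);e=b[1]-b[0];f=b[2]-b[1];e=e if np.hypot(*e)>np.hypot(*f) else f
    e=e/np.hypot(*e);e=e*np.sign(-e[0]);print("rect",r,"dir",e)
    t=np.arange(-36,36,.1);prof=[]
    for k in(-.8,-.4,0,.4,.8):
        n=np.array([-e[1],e[0]]);q=np.array([311.0,194.9])+np.outer(t,e)+k*n
        prof.append([cv2.remap(c[:,:,i].astype(np.float32),q[:,0].astype(np.float32).reshape(-1,1),q[:,1].astype(np.float32).reshape(-1,1),1).ravel() for i in range(3)])
    P=np.mean(prof,0);return t,P,e
E
python3 - <<'E'
from b import *
c=np.load("tA.npy");t,P,e=bubble(c,None)
for i in range(0,len(t),5):
    if abs(t[i])<11 or abs(t[i])>28: print(round(t[i],1),P[:,i].round().astype(int).tolist(),end=" ")
p=snap("top")
Bc=P[2];sel=abs(t)<6.5;w=np.clip(Bc[sel]-90,0,None);tb=(w*t[sel]).sum()/w.sum()
ed=(P[0]+P[1])[:]
X=[px2w(p,*(np.array([311.0,194.9])+k*e),.112) for k in(tb,)]
print("\nbubble t",tb,X)
E
```

```text
rect ((310.4729919433594, 194.66217041015625), (61.649620056152344, 6.41156005859375), 9.462322235107422) dir [-0.9863939  -0.16439898]
-36.0 [134, 129, 123] -35.5 [134, 128, 122] -35.0 [133, 128, 122] -34.5 [133, 128, 122] -34.0 [133, 128, 122] -33.5 [133, 128, 122] -33.0 [133, 128, 122] -32.5 [132, 127, 121] -32.0 [114, 109, 104] -31.5 [92, 88, 85] -31.0 [86, 77, 60] -30.5 [87, 70, 34] -30.0 [113, 87, 25] -29.5 [143, 108, 21] -29.0 [156, 117, 22] -28.5 [164, 124, 22] -11.0 [166, 124, 22] -10.5 [166, 124, 22] -10.0 [166, 124, 22] -9.5 [166, 124, 22] -9.0 [160, 120, 22] -8.5 [135, 101, 21] -8.0 [110, 85, 20] -7.5 [98, 91, 21] -7.0 [93, 102, 22] -6.5 [111, 126, 24] -6.0 [126, 146, 25] -5.5 [132, 153, 25] -5.0 [137, 158, 26] -4.5 [137, 157, 26] -4.0 [136, 155, 27] -3.5 [120, 137, 25] -3.0 [107, 121, 25] -2.5 [114, 126, 47] -2.0 [123, 133, 73] -1.5 [136, 143, 101] -1.0 [149, 154, 128] -0.5 [153, 156, 139] 0.0 [156, 157, 148] 0.5 [158, 158, 149] 1.0 [159, 159, 148] 1.5 [158, 158, 144] 2.0 [156, 156, 139] 2.5 [143, 146, 117] 3.0 [128, 135, 92] 3.5 [123, 134, 62] 4.0 [120, 137, 31] 4.5 [126, 144, 26] 5.0 [133, 152, 26] 5.5 [135, 156, 26] 6.0 [135, 157, 26] 6.5 [136, 157, 26] 7.0 [135, 156, 26] 7.5 [117, 134, 24] 8.0 [95, 108, 21] 8.5 [97, 94, 20] 9.0 [109, 87, 19] 9.5 [130, 100, 20] 10.0 [152, 116, 21] 10.5 [161, 122, 22] 28.0 [166, 124, 22] 28.5 [167, 124, 23] 29.0 [167, 123, 22] 29.5 [166, 123, 22] 30.0 [161, 120, 22] 30.5 [150, 111, 21] 31.0 [118, 88, 20] 31.5 [92, 70, 26] 32.0 [100, 90, 71] 32.5 [115, 115, 115] 33.0 [138, 139, 140] 33.5 [158, 158, 160] 34.0 [163, 164, 166] 34.5 [167, 168, 169] 35.0 [167, 168, 170] 35.5 [167, 168, 169] 
bubble t 0.6619680311293659 [array([0.56244345, 0.03621575, 0.112     ])]
```

Top view: the level lies along the slab and the vial window runs over crop x 260–422. The bubble is centred at about 339, some 0.4 mm off the middle, so it is already between the lines. I'll recheck after settling, then press on the far (+y) end.

```bash
cat >> b.py <<'E'
def half(t,y,lv,a,b,rise):
    i=[k for k in range(len(t)-1) if a<t[k]<b and ((y[k]<lv<=y[k+1]) if rise else (y[k]>lv>=y[k+1]))]
    k=i[0];return t[k]+(lv-y[k])/(y[k+1]-y[k])*.1
def rep(c):
    t,P,e=bubble(c,None)
    bl,br=half(t,P[2],87,-5,3,1),half(t,P[2],87,-1,7,0)
    wl,wr=half(t,P[0],138,-11,-7.5,0),half(t,P[0],138,8.5,12,1)
    el,er=half(t,P[0],120,-31,-28,1),half(t,P[0],120,29,33,0)
    print("bub",(bl+br)/2,br-bl,"win",(wl+wr)/2,"ends",(el+er)/2,"mm",((bl+br)/2-(wl+wr+el+er)/4)*240/64)
E
python3 - <<'E'
from b import *
rep(np.load("tA.npy"));p=shots("top",6);rep(p["color"]);print(ctrl.get_obs()["clock"])
chain((.54,-.16,.22,-140),(.5745,.117,.18,-98.2),(.5745,.117,.125,-98.2))
E
```

```text
rect ((310.4729919433594, 194.66217041015625), (61.649620056152344, 6.41156005859375), 9.462322235107422) dir [-0.9863939  -0.16439898]
bub 0.6781269725417332 4.835768959671327 win 0.5589803680782737 ends 0.54456542898021 mm 0.47382777754684247
rect ((310.4729919433594, 194.66217041015625), (61.649620056152344, 6.41156005859375), 9.462322235107422) dir [-0.9863939  -0.16439898]
bub 0.6314037099485823 4.920735517144273 win 0.5624120142316045 ends 0.5435210652654554 mm 0.29413938825019637
18.7167
[ 0.    -0.    -0.592] [-12.65  22.84   3.39] dist 0.26
[-0.    0.   -0.73] [-20.45  19.     4.  ] dist 0.28
[0. 0. 0.] [-0.  -0.   5.5] dist 0.05
```

>>> play_rows --commands '[[[0,0,-0.08,-1.6,2.9,0.5,4],[0,0,-0.16,-3.2,5.8,1,2],[0,0,-0.24,-4.8,8.7,1.5,0],[0,0,-0.32,-6.4,11.6,2,0],[0,0,-0.4,-8,14.5,2.5,0],[0,0,-0.47,-9.6,17.4,3,0],[0,0,-0.54,-11.2,20.2,3.4,0],[0,0,-0.592,-12.6,22.8,3.4,0]]]'

```text
clock: 19.38
tool_pos: [0.5398, -0.1586, 0.2192]
orientation: [180.0, -0.0, -139.8]
force: [0.0, 0.1, 0.0]
opening: 0.032
gripper_force: 0.0
```

>>> play_rows --commands '[[[0,0,-0.1,-2.8,2.6,0,0],[0,0,-0.2,-5.6,5.2,0,0],[0,0,-0.3,-8.4,7.8,1,0],[0,0,-0.4,-11.2,10.4,2,0],[0,0,-0.5,-14,13,3,0],[0,0,-0.6,-16.8,15.6,4,0],[0,0,-0.68,-19.2,17.8,4,0],[0,0,-0.73,-20.4,19,4,0]]]'

```text
clock: 20.05
tool_pos: [0.5739, 0.1195, 0.1792]
orientation: [180.0, -0.0, -97.8]
force: [1.0, -1.1, 0.7]
opening: 0.0006
gripper_force: 0.0
```

>>> play_rows --commands '[[[0,0,0,0,0,0.8,0],[0,0,0,0,0,1.8,0],[0,0,0,0,0,2.8,0],[0,0,0,0,0,3.8,0],[0,0,0,0,0,4.5,0],[0,0,0,0,0,5,0],[0,0,0,0,0,5,0],[0,0,0,0,0,5,0]]]'

```text
clock: 20.72
tool_pos: [0.5738, 0.1157, 0.1298]
orientation: [180.0, -0.0, -98.2]
force: [0.7, -0.1, 0.0]
opening: 0.0006
gripper_force: 0.0
```

Run:
```python
from b import *
p=shots("top",3)
o=ctrl.get_obs();print(o["clock"],o["tool_pos"],o["orientation"],o["force"],o["opening"])
cv2.imwrite("pics/l5.png",cv2.resize(p["color"][150:230,260:400].astype(np.uint8),(700,400),interpolation=0)[:,:,::-1])
rep(p["color"])
```

```text
20.8667 [0.57418909 0.11628468 0.13056686] [-1.79946879e+02  3.21087173e-02 -9.81832043e+01] [-0.94047528 -0.3753334  -0.12486946] 0.0007920255052972494
rect ((318.5447998046875, 195.66616821289062), (44.71876525878906, 5.89037561416626), 9.688787460327148) dir [-0.9857365 -0.1682962]Traceback (most recent call last):
  File "<stdin>", line 5, in <module>
  File "b.py", line 20, in rep
    wl,wr=half(t,P[0],138,-11,-7.5,0),half(t,P[0],138,8.5,12,1)
          ~~~~^^^^^^^^^^^^^^^^^^^^^^^
  File "b.py", line 16, in half
    k=i[0];return t[k]+(lv-y[k])/(y[k+1]-y[k])*.1
      ~^^^
IndexError: list index out of range
```

View pics/l5.png

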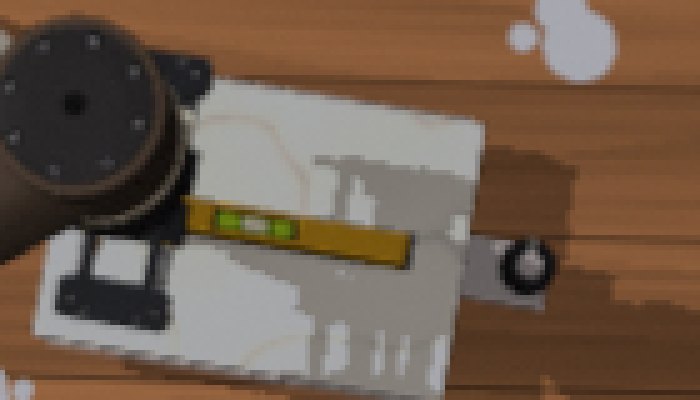

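The vial stays in view (window 213–298, bubble at about 255, centred). Next I'll lower to contact and press.

>>> play_rows --commands '[[[0,0,0,0,0,0.3,0],[0,0,0,0,0,0.6,0],[0,0,0,0,0,0.9,0],[0,0,0,0,0,1.1,0],[0,0,0,0,0,1.2,0],[0,0,0,0,0,1.2,0]]]'

```text
clock: 21.37
tool_pos: [0.5736, 0.1162, 0.1175]
orientation: [180.0, -0.0, -98.2]
force: [-0.1, 0.2, 0.4]
opening: 0.0005
gripper_force: 0.0
```

>>> play_rows --commands '[[[0,0,0,0,0,0.05,0],[0,0,0,0,0,0.1,0],[0,0,0,0,0,0.15,0],[0,0,0,0,0,0.2,0],[0,0,0,0,0,0.2,0],[0,0,0,0,0,0.2,0]]]'

```text
clock: 21.87
tool_pos: [0.5739, 0.1163, 0.1164]
orientation: [-180.0, 0.0, -98.2]
force: [-0.9, 0.1, 3.9]
opening: 0.0006
gripper_force: 2.0
```

>>> play_rows --commands '[[[0,0,0,0,0,0.03,0],[0,0,0,0,0,0.06,0],[0,0,0,0,0,0.08,0],[0,0,0,0,0,0.08,0],[0,0,0,0,0,0.08,0]]]'

```text
clock: 22.28
tool_pos: [0.574, 0.1163, 0.1163]
orientation: [-179.9, 0.0, -98.2]
force: [-3.5, -0.0, 10.3]
opening: 0.0
gripper_force: 5.0
```

>>> play_rows --commands '[[[0,0,0,0,0,0,0],[0,0,0,0,0,0,0],[0,0,0,0,0,0,0],[0,0,0,0,0,0,0],[0,0,0,0,0,0,0],[0,0,0,0,0,0,0],[0,0,0,0,0,0,0],[0,0,0,0,0,0,0]]]'

```text
clock: 22.95
tool_pos: [0.574, 0.1163, 0.1163]
orientation: [-179.9, 0.0, -98.2]
force: [-3.6, -0.3, 10.4]
opening: 0.0004
gripper_force: 5.0
```

>>> play_rows --commands '[[[0,0,0,0,0,0,0],[0,0,0,0,0,0,0],[0,0,0,0,0,0,0],[0,0,0,0,0,0,0],[0,0,0,0,0,0,0],[0,0,0,0,0,0,0],[0,0,0,0,0,0,0],[0,0,0,0,0,0,0]]]'

```text
clock: 23.62
tool_pos: [0.574, 0.1163, 0.1163]
orientation: [-179.9, 0.0, -98.2]
force: [-3.8, -0.7, 9.0]
opening: 0.0005
gripper_force: 5.0
```

Run:
```python
from b import *
p=shots("top",8);c=p["color"]
F=[]
for _ in range(5): snap("top");F.append(ctrl.get_obs()["force"])
print(ctrl.get_obs()["clock"],np.mean(F,0))
A=np.load("tA.npy")
for x in(A,c):
    t,P,e=bubble(x,None)
    bl,br=half(t,P[2],87,-5,3,1),half(t,P[2],87,-1,7,0)
    # window's left edge in green
    print("bub",(bl+br)/2,br-bl,"right end",half(t,P[0],120,29,33,0) if 0 else "", [int(v) for v in P[1][::10][26:48]])
# same direction for both images, cropped view
cv2.imwrite("pics/l6.png",cv2.resize(c[180:210,290:340].astype(np.uint8),(700,420),interpolation=0)[:,:,::-1])
```

```text
24.2667 [-3.40509942 -0.08627606 10.16299334]
rect ((310.4729919433594, 194.66217041015625), (61.649620056152344, 6.41156005859375), 9.462322235107422) dir [-0.9863939  -0.16439898]
bub 0.6781269725417332 4.835768959671327 right end  [123, 119, 85, 101, 145, 157, 154, 121, 132, 153, 157, 158, 156, 134, 136, 152, 156, 155, 107, 87, 115, 124]
rect ((319.0054931640625, 195.82595825195312), (43.735355377197266, 6.205691814422607), 9.92624568939209) dir [-0.98503035 -0.17238063]
bub 0.6460309367632107 3.781087092310244 right end  [86, 84, 60, 76, 108, 118, 117, 91, 103, 124, 127, 128, 127, 107, 104, 116, 119, 117, 82, 64, 81, 87]
```

View pics/l6.png

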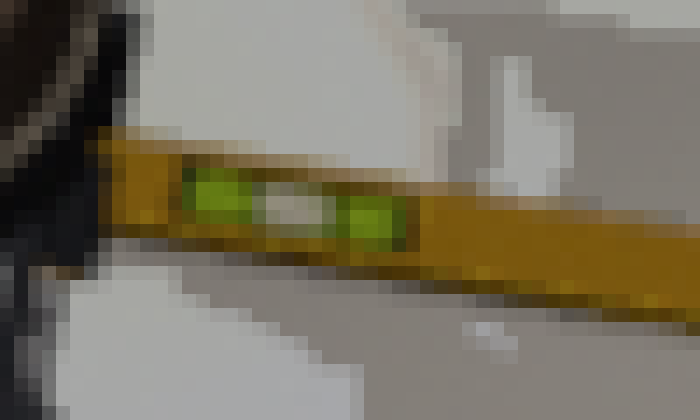

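The view is shaded, but the bubble (about 252–335) sits centred in the window (183–405), unchanged. The push is steady at 10 N, so I'll hand in.

```bash
python3 -c "
from plant import ctrl
print(ctrl.close_job())"
```

```text
the job is handed in; nothing more can be done
None
```

I handed the job in at about 24 s with the slab levelled: the last clear measurement put the bubble about 0.3 mm off centre, and the level is still held pressed at about 10 N on its far end with the vial in view. No verdict came back.

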